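# Free the remote from under the jewelry box

## Task

The orange remote is trapped under the small jewelry box on top of the black media player. Lift the jewelry box off and set it aside before moving the remote, lay the remote flat, buttons up, in the shallow wooden tray, then put the jewelry box back directly on the middle of the media player, its long sides parallel to the player's long sides. Keep the jewelry box upright all the time, and set both things down gently rather than dropping them.

Things in the scene. Friction and masses are not known exactly. Their poses are not given: they have to be found in the camera images.
- jewelry_box: Small wooden jewelry box, lid shut (stays shut): an upright block 100 (x) x 55 (y) x 45 (z) mm, 0.15 to 0.3 kg, lying on the remote, roughly along it. Not the far larger wooden box near the far edge. Origin: centre of its underside; z up, x along its long side. Grip across the 55 mm. The strip straight ahead of the robot (x 0.40 to 0.62 m, y within 0.06 m of 0) is always empty: set it down there.
- remote: Orange plastic remote, 160 (x) x 46 (y) x 22 (z) mm, 0.13 kg, black buttons on its upper face; it lies flat on the media player under the jewelry box, both ends showing. Not the identical spare remote lying alone on the cabinet top. Origin: centre of its underside; z up out of the buttons, x along its length. Grip across the 46 mm.
- player: Black media player, a flat slab 200 (x) x 130 (y) x 32 (z) mm standing firm on the cabinet top (it cannot be moved), left or right of the robot's centre line. Origin: centre of its underside, on the cabinet top (z = 0); its flat top is 32 mm above that; x along its long side.
- tray: Shallow dark wooden tray, open on top, outside 232 (x) x 152 (y) x 15 (z) mm, walls 6 mm thick, inside 220 x 140 mm; it stands firm on the cabinet top (it cannot be moved), across the centre line from the player. Origin: centre of its underside, z = 0; inner floor 6 mm above that; x along its long side.
Not all that is in view belongs to the job. What is shaped like the player but green is not meant. Leave any purple look-alike of the remote alone.

How it is judged:
By the outcome, as a careful person would: the job done as asked, in the order asked, and still so for the second after the job is handed in, with the robot touching nothing.
It also fails if it takes over 72 s, if anything falls off the work surface, if the arm or the gripper's body presses on something with over 40 N, if the wrist force passes 120 N, or if a joint passes its speed limit or range.

## Robot

A 6-joint arm with a two-finger parallel gripper is mounted at the origin on the work surface. World frame = base frame: x ahead of the robot, y to its left, z up, the work surface at z = 0. Lengths are in mm, angles in rad, forces in N, time in s.
With the tool pointing down it reaches from about 350 to 975 mm from the base axis. Payload 7.1 kg.
Tool frame: the origin (TCP) lies between the finger pads; the fingertips stand 22 mm ahead of it and the grasp point (between the pads) lies 3 mm ahead of it (env.finger_overhang is the z of the fingertips in the tool frame, in mm); z points along the fingers, y is the direction in which the jaws open and shut (so a half turn about z gives the same grasp; the last joint's range is limited). The gripper opens to 88 mm and grips with 3 to 60 N. Pads are 20 mm wide; open, the fingers measure 115 mm over their backs; the gripper's body (75 mm by 178 mm) begins 61 mm behind the grasp point.
Start: joints at [-1.143, 0.423, 1.63, -0, 1.089, -0.019], TCP at [270.066, -563.622, 208.675] pointing down, gripper open.
Joint ranges: [-3, 3], [-0.9, 2.11], [0.09, 2.58], [-1.31, 4.45], [0.11, 2.69], [-2.54, 2.54]. Speed limits (rad/s): [2.39, 2.39, 3.01, 3.14, 3.14, 3.14].

## Interface

Orientations are given as [roll, pitch, yaw] about the fixed x, y, z axes, in that order (R = Rz(yaw) Ry(pitch) Rx(roll)).
In Python, from plant import env gives the robot as it stands.
- The arm moves only by the tool play_rows, never from a script. Its argument "commands" is a list that holds one entry, the list of rows, each a list of 5 numbers: the shift along the world's x, y, z in mm, then the turn about the world's z in rad, then the finger opening in mm, from 0 to 87.8. A call has 1 to 8 rows; each row is the pose to reach, as a shift and turn from the pose measured when the call began; what a row does not reach only later rows make up. A row lasts 1/8 s, in which the tool goes at most 62.5 mm and 10.7 degrees, less where a joint would pass 70% of its speed; a pose out of reach is approached as far as the arm can. A call with a gripper value outside its range is refused whole. The fingers move at their own pace and stop on an object; "newtons" is the grip in N (left out, the last holds). Time passes only in rows, so rows that repeat a pose let the fingers close. It gives the time, the measured TCP pose, the force and the opening at its end, in the units of the state.
- env.read_state(): the state, without advancing time (a new reading comes with each control period).
- env.capture(name): name is "scene" or "top" or "wrist"; returns a dict with "pixels" (480x640x3 uint8, red, green, blue), "fx", "fy", "cx", "cy" (pixels), "camera_from_world" (4x4, takes a point from world to camera coordinates). Camera axes: x right, y up, looking along -z (the intrinsics and any distortion apply to the point x, -y, -z); pixel columns grow to the right and rows downward; lengths in mm; the calibration is good to about 2 mm. A picture is of the moment at which its call begins. There is no depth.
- env.hand_in(): hands the job in, once; it reports no verdict.
The state is a dict: "time_s": time; "q": joint angles; "joint_velocities": joint speeds; "tau": joint torques, N m; "position": TCP position; "tcp_rot": TCP orientation; "contact_force": force on the tool from outside, world axes, zero at the start; "wrist_torque": the same for the moment, N m; "finger_gap": opening from 0.0 (shut) to 1.0 (fully open).
Only numpy, scipy, OpenCV 4.12 (cv2) and the standard library are available. Lean on these libraries where they do the work, as an engineer would, in place of code of your own. Each camera call takes 0.05 s, during which the arm holds its last target. There are 200 camera calls.

## Working session

There is one attempt and no reset: what is moved stays moved. The work goes in short steps, Python scripts to look and compute and a tool call to move; the robot and the scene stay as the last step left them, time stands still between calls to the robot, and variables do not carry over. Pictures are saved under pics/ and viewed, about 8 in all and at most 12, crops included, and the job is handed in when it is done.

Besides the shell and the picture viewer there is one more tool, called after "Call:" in YAML: its name, and indented under it one key for each argument. play_rows: Moves the arm, as the interface text tells. Its arguments: {"type":"object","properties":{"commands":{"type":"array"},"newtons":{"type":"number"}},"required":["commands"]}

```bash
mkdir -p pics; cat > h.py <<'E'
import numpy as np, cv2
from plant import env
def cap(n,f):
    c=env.capture(n); cv2.imwrite(f'pics/{f}.png',c['pixels'][:,:,::-1]); np.save(f'pics/{f}.npy',{k:c[k] for k in c},allow_pickle=True)
    return c
def load(f): return np.load(f'pics/{f}.npy',allow_pickle=True).item()
def ray(c,u,v,z):
    T=np.array(c['camera_from_world']);R=T[:3,:3];o=-R.T@T[:3,3]
    d=R.T@np.array([(u-c['cx'])/c['fx'],-(v-c['cy'])/c['fy'],-1.])
    return np.round((o+d*(z-o[2])/d[2])[:2],1)
def proj(c,p):
    q=np.array(c['camera_from_world'])@np.append(p,1.)
    return np.round([c['cx']+c['fx']*q[0]/-q[2],c['cy']+c['fy']*q[1]/q[2]],1)
def crop(f,u0,v0,u1,v1,s,g):
    im=cv2.imread(f'pics/{f}.png')[v0:v1,u0:u1]; cv2.imwrite(f'pics/{g}.png',cv2.resize(im,None,fx=s,fy=s,interpolation=cv2.INTER_CUBIC))
E
python3 - <<'E'
from h import *
c=cap('top','top0');print({k:c[k] for k in c if k!='pixels'})
c=cap('scene','sc0');print(env.read_state())
E
```

```text
{'fx': 605.1122792528554, 'fy': 605.1122792528554, 'cx': 319.12691385531286, 'cy': 242.60862580930365, 'camera_from_world': array([[ 1.14786444e-02, -9.99923036e-01, -4.70764018e-03,
         8.10644101e+01],
       [ 9.88697574e-01,  1.06457221e-02,  1.49545227e-01,
        -4.03462449e+02],
       [-1.49483602e-01, -6.37100890e-03,  9.88743679e-01,
        -1.36733672e+03],
       [ 0.00000000e+00,  0.00000000e+00,  0.00000000e+00,
         1.00000000e+00]])}
{'time_s': 0.1, 'q': array([-1.14296500e+00,  4.23761392e-01,  1.63059939e+00, -2.77623270e-05,
        1.08856974e+00, -1.89868082e-02]), 'joint_velocities': array([-3.20044163e-04, -1.71469553e-03, -7.34619583e-04, -9.51728895e-05,
       -6.82894081e-04, -8.99774858e-04]), 'tau': array([ 3.66075719e-04, -5.45615137e+01, -2.74323463e+01,  6.44714828e-02,
        1.88050914e-02, -2.82937799e-05]), 'position': array([ 269.87436031, -563.16875387,  207.98689652]), 'tcp_rot': array([-3.14025456e+00, -8.25578862e-07,  4.46831030e-01]), 'contact_force': array([ 0.20722569, -0.91476345, -0.15516625]), 'wrist_torque': array([ 0.02828618,  0.00616194, -0.05901358]), 'finger_gap': 0.9978318195107361}
```

View pics/top0.png

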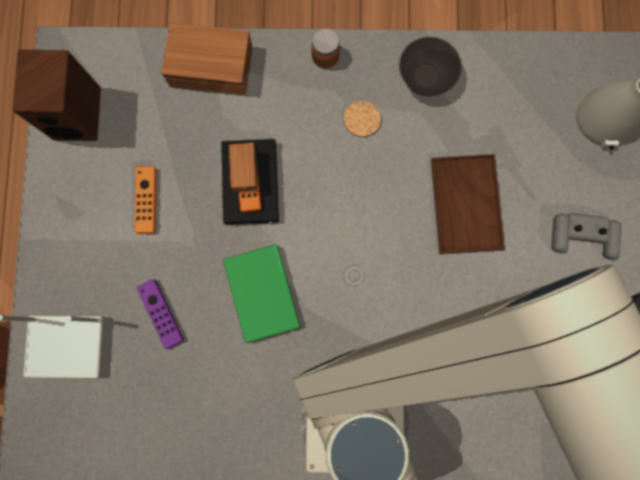

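View pics/sc0.png

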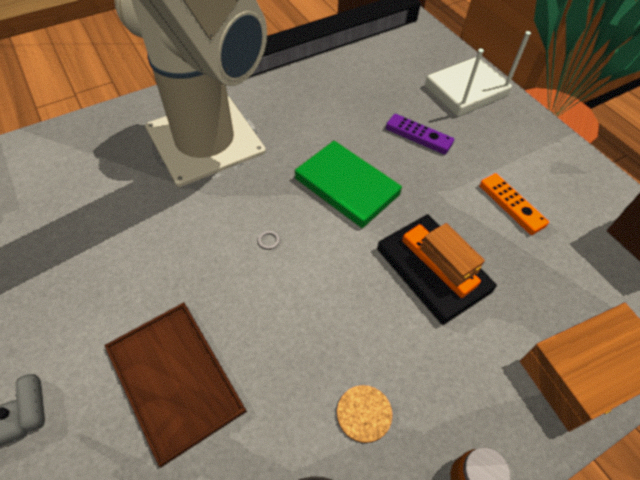

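The top view shows the black player at (249,181), with the jewelry box at (243,166) and the orange remote under it. The look-alikes are the big wooden box (207,55), the spare orange remote (145,200), the purple remote (160,313) and the green slab (262,292). The tray is at (468,204). I'll confirm in an enlarged crop.

```bash
python3 - <<'E'
from h import *
a=cv2.imread('pics/top0.png');s=cv2.imread('pics/sc0.png')
A=cv2.resize(a[130:235,210:290],None,fx=5,fy=5,interpolation=2)   # 400x525
B=cv2.resize(a[145:265,420:515],None,fx=4,fy=4,interpolation=2)   # 380x480
B=cv2.copyMakeBorder(B,0,45,0,0,0)
cv2.imwrite('pics/cr1.png',np.hstack([A,B]))
c=load('top0');print(ray(c,354,275,0))
E
```

```text
[331.3   3.2]
```

View pics/cr1.png

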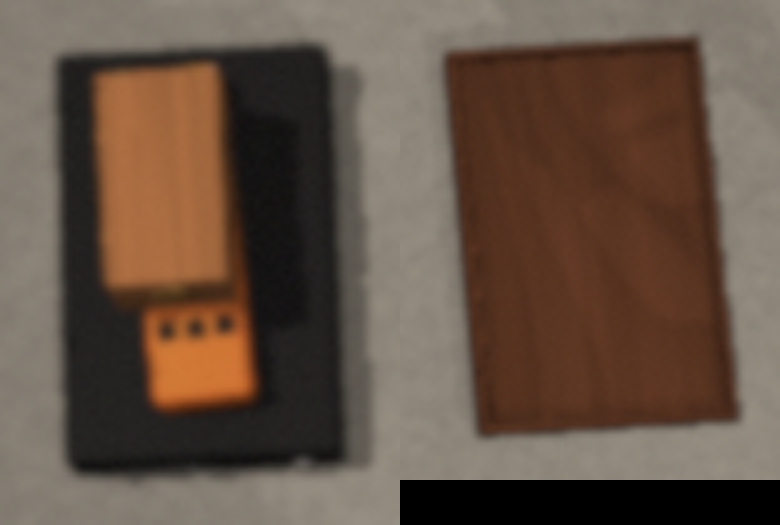

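The crop shows the box (crop (163,175)) lying on the orange remote on the black player. The remote's near end is at crop (205,405). The tray corners are also clear.

```bash
python3 - <<'E'
from h import *
c=load('top0')
def rect(pts,z,n):
    p=np.array([ray(c,u,v,z) for u,v in pts]);TL,TR,BR,BL=p
    d=(TL-BL+TR-BR);print(n,p.tolist(),'cen',p.mean(0),'yaw',np.arctan2(d[1],d[0]),'len',np.linalg.norm(d)/2,'w',np.linalg.norm(TL-TR+BL-BR)/2)
A=lambda l:[(210+(x+.5)/5-.5,130+(y+.5)/5-.5) for x,y in l]
B=lambda l:[(420+(x-400+.5)/4-.5,145+(y+.5)/4-.5) for x,y in l]
rect(A([(60,52),(327,47),(341,456),(72,460)]),32,'player')
rect(A([(95,72),(218,62),(232,280),(105,288)]),99,'box')
rect(B([(446,52),(698,40),(738,420),(479,434)]),15,'tray')
for p in A([(152,405),(257,398)]): print('rem',ray(c,*p,54))
E
```

```text
player [[645.8, 319.5], [649.5, 193.0], [452.5, 182.0], [449.3, 306.9]] cen [549.275 250.35 ] yaw 0.059902833280619405 len 197.10353243917268 w 125.74733595587621
box [[614.6, 291.6], [619.9, 236.3], [519.2, 227.3], [514.9, 283.8]] cen [567.15 259.75] yaw 0.08363677198663093 len 100.55147935261816 w 56.105703809862334
tray [[612.7, -179.1], [621.6, -329.3], [393.0, -345.3], [383.1, -194.5]] cen [ 502.6  -262.05] yaw 0.06842205192481358 len 229.63732275046235 w 150.7932690805528
rem [471.2 267.5]
rem [475.  219.5]
```

Call:
play_rows:
  commands:
    - [[150, 410, 40, -0.18, 87.8], [150, 410, 40, -0.18, 87.8], [150, 410, 40, -0.18, 87.8], [150, 410, 40, -0.18, 87.8], [150, 410, 40, -0.18, 87.8], [150, 410, 40, -0.18, 87.8], [150, 410, 40, -0.18, 87.8], [297, 823, 40, -0.363, 87.8]]

```text
time_s: 1.1
position: [438.4, -102.2, 248.3]
tcp_rot: [-3.141, -0.001, 0.108]
contact_force: [0.9, -0.4, -0.4]
finger_gap: 1.0
```

Call:
play_rows:
  commands:
    - [[129, 362, 12, -0.026, 87.8], [129, 362, 12, -0.026, 87.8], [129, 362, 12, -0.026, 87.8], [129, 362, 12, -0.026, 87.8], [129, 362, 12, -0.026, 87.8], [129, 362, 12, -0.026, 87.8], [129, 362, 12, -0.026, 87.8], [129, 362, 12, -0.026, 87.8]]

```text
time_s: 2.1
position: [566.8, 259.9, 259.5]
tcp_rot: [-3.141, 0.0, 0.083]
contact_force: [-0.6, -0.3, 0.4]
finger_gap: 1.0
```

```bash
python3 - <<'E'
from h import *
c=cap('wrist','w1');print(env.read_state()['position'],env.read_state()['tcp_rot'])
for n,p in dict(box=(567,260,99),pl=(549,250,32),tcp=(567,260,78)).items(): print(n,proj(c,p))
E
```

```text
[566.64628705 258.89043057 259.65113662] [-3.14143628e+00  6.16886280e-04  8.18668706e-02]
box [319.8 218.7]
pl [327.1 223. ]
tcp [319.8 214.6]
```

View pics/w1.png

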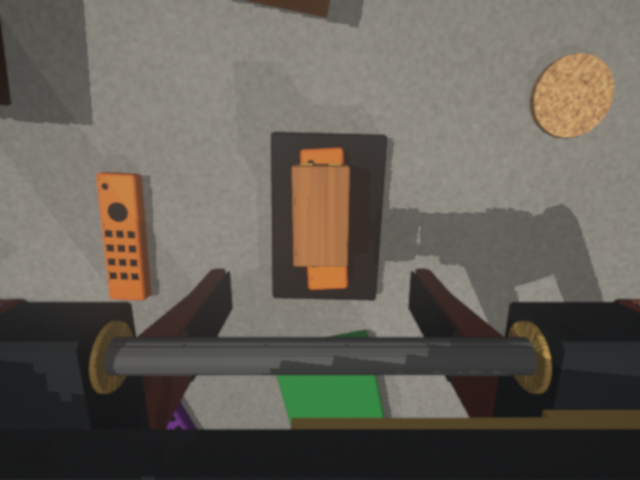

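The wrist view shows the box at (321,216), square between the jaws and within 2 mm of the prediction. The remote's ends are at (322,149) and (328,289). Descending and gripping.

Call:
play_rows:
  commands:
    - [[0.5, 0.5, -60, 0, 87.8], [0.5, 0.5, -110, 0, 87.8], [0.5, 0.5, -150, 0, 87.8], [0.5, 0.5, -168, 0, 87.8], [0.5, 0.5, -178, 0, 87.8], [0.5, 0.5, -178, 0, 87.8], [0.5, 0.5, -178, 0, 70], [0.5, 0.5, -178, 0, 62]]
  newtons: 12

```text
time_s: 3.15
position: [567.9, 259.8, 82.9]
tcp_rot: [-3.141, -0.001, 0.082]
contact_force: [-0.0, -0.4, 0.9]
finger_gap: 0.81
```

```bash
python3 - <<'E'
from h import *
c=load('w1')
for uv,z in [((322,149),54),((328,289),54)]: print(ray(c,*uv,z))
for uv in [(272,132),(387,134),(376,299),(272,297)]: print('pl',ray(c,*uv,32))
for uv in [(292,165),(349,167),(349,267),(292,266)]: print('box',ray(c,*uv,99))
E
```

```text
[632.1 263.2]
[475.9 242.9]
pl [645.4 319.1]
pl [653.8 193.4]
pl [458.3 181.3]
pl [450.3 309.5]
box [615.8 290.1]
box [618.4 236.9]
box [520.2 226.6]
box [516.4 283.8]
```

Call:
play_rows:
  commands:
    - [[0, 0, -1, 0, 57], [0, 0, -1, 0, 54], [0, 0, -1, 0, 50], [0, 0, -1, 0, 45], [0, 0, -1, 0, 45], [0, 0, 3, 0, 45], [0, 0, 10, 0, 45], [0, 0, 20, 0, 45]]
  newtons: 20

```text
time_s: 4.15
position: [567.4, 259.6, 102.9]
tcp_rot: [-3.141, -0.0, 0.082]
contact_force: [0.1, -0.1, -1.2]
finger_gap: 0.621
```

Call:
play_rows:
  commands:
    - [[0, 0, 25, 0, 45], [-5, -20, 50, 0, 45], [-14, -60, 55, -0.02, 45], [-25, -110, 55, -0.04, 45], [-36, -160, 50, -0.06, 45], [-47, -210, 40, -0.08, 45], [-55, -245, 25, -0.08, 45], [-57, -260, 5, -0.08, 45]]

```text
time_s: 5.15
position: [510.4, -2.2, 108.5]
tcp_rot: [-3.141, -0.002, 0.0]
contact_force: [0.8, -0.0, -2.9]
finger_gap: 0.621
```

Call:
play_rows:
  commands:
    - [[0, 0, -10, 0, 45], [0, 0, -30, 0, 45], [0, 0, -42, 0, 45], [0, 0, -48, 0, 45], [0, 0, -48, 0, 45]]

```text
time_s: 5.78
position: [510.5, -1.8, 60.5]
tcp_rot: [-3.141, -0.002, 0.001]
contact_force: [-0.0, -0.4, -2.4]
finger_gap: 0.618
```

Call:
play_rows:
  commands:
    - [[0, 0, -15, 0, 45], [0, 0, -26, 0, 45], [0, 0, -29, 0, 45], [0, 0, -30, 0, 45], [0, 0, -31, 0, 45], [0, 0, -32, 0, 45], [0, 0, -32.5, 0, 45], [0, 0, -33, 0, 45]]

```text
time_s: 6.78
position: [510.7, -1.9, 28.1]
tcp_rot: [-3.141, -0.002, 0.001]
contact_force: [-2.9, 0.1, 10.9]
finger_gap: 0.623
```

Call:
play_rows:
  commands:
    - [[0, 0, 0.3, 0, 56], [0, 0, 0.3, 0, 60], [0, 0, 0.3, 0, 70], [0, 0, 0.3, 0, 87], [0, 0, 20, 0, 87], [-20, 60, 80, 0, 87], [-30, 120, 140, 0.06, 87], [-10, 180, 180, 0.12, 87]]

```text
time_s: 7.78
position: [493.3, 134.6, 174.7]
tcp_rot: [-3.141, -0.001, 0.122]
contact_force: [1.3, -0.4, -0.6]
finger_gap: 0.991
```

Call:
play_rows:
  commands:
    - [[20, 70, 20, 0, 87], [42, 75, 30, 0, 87], [42, 75, 30, 0, 87], [42, 75, 30, 0, 87]]

```text
time_s: 8.28
position: [533.9, 208.7, 203.6]
tcp_rot: [3.141, 0.001, 0.121]
contact_force: [-0.3, -0.8, -0.3]
finger_gap: 0.992
```

```bash
python3 - <<'E'
from h import *
c=cap('wrist','w2');s=env.read_state();print(s['position'],s['tcp_rot'])
cap('top','t2')
a=cv2.imread('pics/w2.png');cv2.imwrite('pics/w2c.png',cv2.resize(a[80:330,190:490],None,fx=2,fy=2,interpolation=2))
E
```

```text
[533.75542215 208.40568285 203.5392861 ] [3.14100894e+00 1.24593751e-03 1.21055682e-01]
```

View pics/w2c.png

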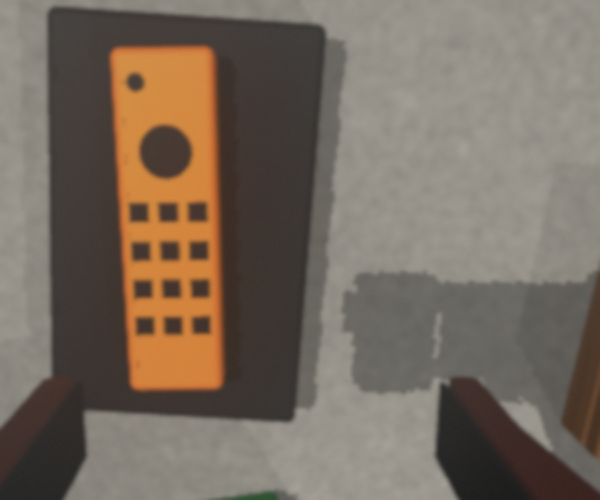

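View pics/t2.png

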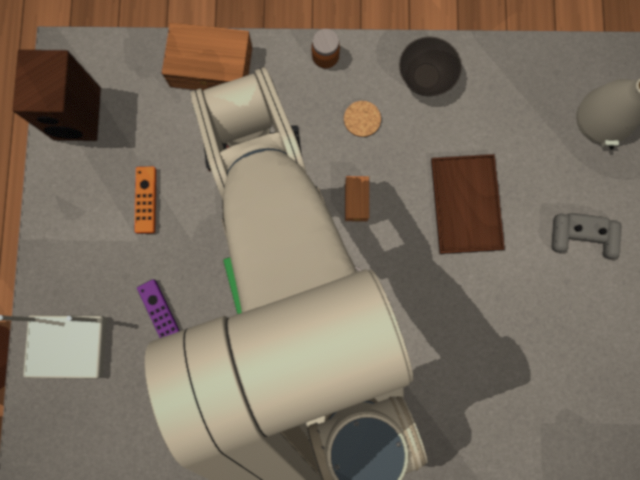

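The remote is uncovered, with crop corners (111,48), (214,47), (223,389) and (130,390). The jewelry box stands upright at (357,198) in the top view.

```bash
python3 - <<'E'
from h import *
c=load('w2')
def rect(pts,z,n):
    p=np.array([ray(c,190+u/2-.25,80+v/2-.25,z) for u,v in pts]);TL,TR,BR,BL=p
    d=(TL-BL+TR-BR);print(n,'cen',p.mean(0),'yaw',np.arctan2(d[1],d[0]),'len',np.linalg.norm(d)/2,'w',np.linalg.norm(TL-TR+BL-BR)/2)
rect([(111,47),(214,46),(223,389),(130,390)],54,'rem')
rect([(49,8),(325,27),(293,420),(53,409)],32,'pl')
E
```

```text
rem cen [554.25 253.05] yaw 0.12978459180412386 len 157.62566415403293 w 44.988554099904114
pl cen [550.8  250.55] yaw 0.057402236536836675 len 195.22154081965448 w 126.36633254154368
```

Call:
play_rows:
  commands:
    - [[20, 45, -20, 0.009, 87], [20, 45, -70, 0.009, 87], [20, 45, -110, 0.009, 87], [20, 45, -132, 0.009, 80], [20, 45, -143, 0.009, 70], [20, 45, -147, 0.009, 60], [20, 45, -147, 0.009, 52], [20, 45, -147, 0.009, 48]]

```text
time_s: 9.38
position: [554.5, 253.5, 57.7]
tcp_rot: [3.142, -0.001, 0.13]
contact_force: [0.5, -0.6, 0.3]
finger_gap: 0.557
```

Call:
play_rows:
  commands:
    - [[0, 0, 0, 0, 45], [0, 0, 0, 0, 40], [0, 0, 0, 0, 36], [0, 0, 0, 0, 36], [0, 0, 3, 0, 36], [0, 0, 12, 0, 36]]
  newtons: 20

```text
time_s: 10.12
position: [554.2, 253.4, 69.7]
tcp_rot: [3.141, 0.0, 0.13]
contact_force: [-0.2, 0.1, 0.3]
finger_gap: 0.41
```

The gap reads 36 mm against the remote's 46 mm, so something is off. Looking before I do anything else.

```bash
python3 - <<'E'
from h import *
c=cap('wrist','w3');s=cap('scene','s3')
a=cv2.imread('pics/w3.png');b=cv2.imread('pics/s3.png')
cv2.imwrite('pics/w3c.png',np.hstack([cv2.resize(a,(400,300)),cv2.resize(b[150:350,340:606],(400,300))]))
E
```

```text
(no output)
```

View pics/w3c.png

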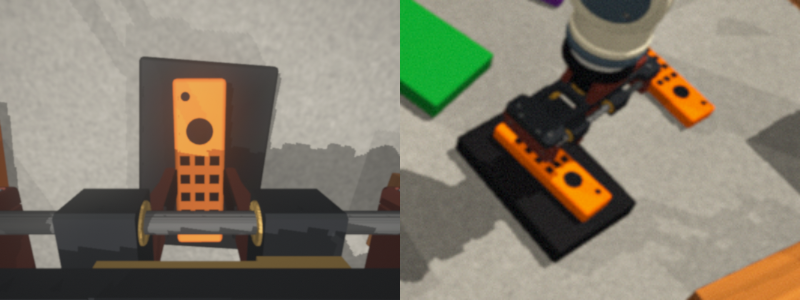

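```bash
python3 - <<'E'
from h import *
c=load('w3');s=env.read_state();print(s['position'],s['finger_gap'],s['contact_force'])
y=.13;R=np.array([[np.cos(y),-np.sin(y)],[np.sin(y),np.cos(y)]])
for z in (54,66):
  print(z,[proj(c,np.append(R@np.array(k)+[554,253],z)).tolist() for k in [(80,23),(80,-23),(-80,-23),(-80,23)]])
hsv=cv2.cvtColor(cv2.imread('pics/w3.png'),cv2.COLOR_BGR2HSV)
m=(cv2.inRange(hsv,(5,150,120),(22,255,255)))[100:420,250:390]
ys,xs=np.nonzero(m);print(ys.min()+100,ys.max()+100)
for r in (135,160,200): q=np.nonzero(m[r-100])[0]+250;print(r,q.min(),q.max())
E
```

```text
[555.29187635 253.87919985  70.93471352] 0.4087735704668576 [ 0.72179689 -0.06381832  0.34332971]
54 [[275.9, 123.6], [365.2, 123.6], [356.9, 390.1], [283.9, 390.2]]
66 [[272.9, 122.1], [368.3, 122.1], [359.0, 403.6], [281.9, 403.6]]
125 387
135 276 362
160 276 361
200 278 360
```

```bash
python3 - <<'E'
from h import *
print(env.finger_overhang)
a=cv2.imread('pics/w3.png')[220:420,200:440];b=cv2.imread('pics/s3.png')[200:330,370:530]
cv2.imwrite('pics/w3d.png',np.hstack([cv2.resize(a,(400,333)),cv2.resize(b,(400,333))]))
E
```

```text
22.0
```

View pics/w3d.png

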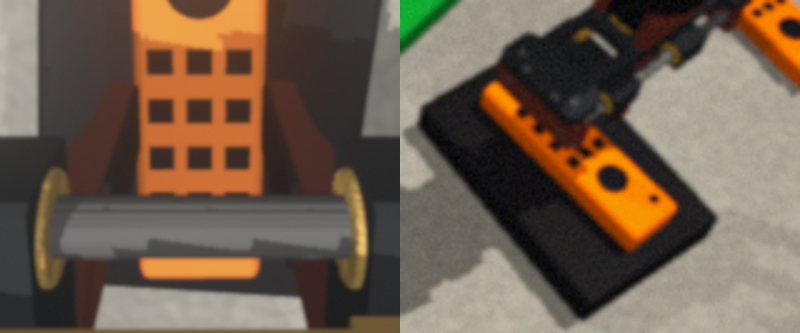

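```bash
python3 - <<'E'
from h import *
s=load('s3');w=load('w3');y=.13;n=np.array([np.sin(y),-np.cos(y)]);t=np.array([np.cos(y),np.sin(y)])
for z in (47,57,67):
  for g in (18,-18):
    p=np.array([554.7,253.6])+n*g
    print(z,g,'scene crop',(proj(s,np.append(p,z))-[370,200])*[2.5,2.56]+[400,0],'wrist crop',(proj(w,np.append(p+t*10,z))-[200,220])*1.667)
for p in [(554.7,253.6)]:
  for k in [(80,-23),(-80,-23)]:
    q=np.array(p)+k[0]*t-k[1]*n*-1*-1
    print('rem bottom edge',(proj(s,np.append(q,32))-[370,200])*[2.5,2.56]+[400,0],(proj(s,np.append(q,54))-[370,200])*[2.5,2.56]+[400,0])
print(env.read_state()['q'])
E
```

```text
47 18 scene crop [560.25  163.584] wrist crop [250.7168  47.8429]
47 -18 scene crop [594.    138.496] wrist crop [148.0296  47.8429]
57 18 scene crop [563.25  156.416] wrist crop [253.2173  56.3446]
57 -18 scene crop [597.25  131.328] wrist crop [145.3624  56.3446]
67 18 scene crop [566.    148.992] wrist crop [256.0512  65.6798]
67 -18 scene crop [600.5   123.904] wrist crop [142.5285  65.6798]
rem bottom edge [629.5   255.744] [637.75  241.152]
rem bottom edge [478.75  105.216] [483.25   88.832]
[ 4.09427402e-01  5.81329551e-01  1.74342156e+00 -2.42460867e-04
  8.14344086e-01  1.85067495e+00]
```

The fingertips appear to sit near z≈67, well above the remote's top. That means the tips are about 18 mm higher than stated, and the jaws closed above the remote. I'll reopen and descend in small force-checked steps.

Call:
play_rows:
  commands:
    - [[0, 0, 5, 0, 50], [0, 0, 5, 0, 64], [0, 0, 5, 0, 76], [0, 0, 0, 0, 76], [0, 0, -8, 0, 76], [0, 0, -13, 0, 76], [0, 0, -15, 0, 76], [0, 0, -15.5, 0, 76]]

```text
time_s: 11.22
position: [555.3, 253.9, 55.2]
tcp_rot: [-3.141, -0.002, 0.13]
contact_force: [0.9, 0.3, -0.2]
finger_gap: 0.866
```

Call:
play_rows:
  commands:
    - [[0, 0, -1, 0, 76], [0, 0, -2, 0, 76]]

```text
time_s: 11.48
position: [555.4, 253.9, 53.3]
tcp_rot: [-3.141, -0.002, 0.13]
contact_force: [-0.2, 0.1, 0.5]
finger_gap: 0.868
```

Call:
play_rows:
  commands:
    - [[0, 0, -1.5, 0, 76], [0, 0, -3, 0, 76]]

```text
time_s: 11.72
position: [555.4, 253.9, 50.3]
tcp_rot: [-3.141, -0.003, 0.13]
contact_force: [-0.4, 0.8, 0.3]
finger_gap: 0.861
```

Call:
play_rows:
  commands:
    - [[0, 0, -1.5, 0, 76], [0, 0, -3, 0, 76]]

```text
time_s: 11.98
position: [555.4, 253.9, 47.1]
tcp_rot: [-3.141, -0.003, 0.13]
contact_force: [-0.4, 0.2, -0.5]
finger_gap: 0.86
```

```bash
python3 - <<'E'
from h import *
s=cap('scene','s4');w=cap('wrist','w4')
a=cv2.imread('pics/w4.png')[180:420,160:480];b=cv2.imread('pics/s4.png')[205:325,375:535]
cv2.imwrite('pics/w4d.png',np.hstack([cv2.resize(a,(400,300)),cv2.resize(b,(400,300),interpolation=2)]))
y=.13;n=np.array([np.sin(y),-np.cos(y)]);t=np.array([np.cos(y),np.sin(y)])
for z in (25,35,45):
  for g in (38,-38,51):
    p=np.array([555,253.9])+n*g+t*10
    print(z,g,'scene crop',(proj(s,np.append(p,z))-[375,205])*2.5+[400,0])
E
```

```text
25 38 scene crop [532.5  185.25]
25 -38 scene crop [602.75 134.  ]
25 51 scene crop [520.  194.5]
35 38 scene crop [535.25 178.75]
35 -38 scene crop [606. 127.]
35 51 scene crop [522.75 187.75]
45 38 scene crop [538. 172.]
45 -38 scene crop [609.5 120. ]
45 51 scene crop [525.5 181. ]
```

View pics/w4d.png

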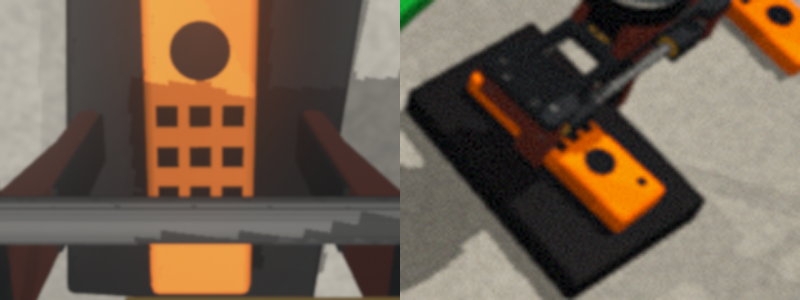

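The near fingertip at crop (537,163) corresponds to z≈47. The tips are therefore about level with the reported TCP, and the player top at z=32 is still about 12 mm lower.

Call:
play_rows:
  commands:
    - [[0, 0, -2, 0, 76], [0, 0, -4, 0, 76], [0, 0, -5, 0, 76]]

```text
time_s: 12.45
position: [555.2, 253.8, 41.9]
tcp_rot: [-3.141, -0.002, 0.13]
contact_force: [0.8, -0.5, 0.2]
finger_gap: 0.866
```

Call:
play_rows:
  commands:
    - [[0, 0, -1.5, 0, 70], [0, 0, -3, 0, 66]]

```text
time_s: 12.7
position: [555.2, 253.8, 38.8]
tcp_rot: [-3.141, -0.002, 0.13]
contact_force: [-1.4, 0.4, 0.4]
finger_gap: 0.758
```

Call:
play_rows:
  commands:
    - [[0, 0, -1, 0, 58], [0, 0, -2, 0, 50], [0, 0, -2, 0, 46], [0, 0, -2, 0, 42], [0, 0, -2, 0, 38], [0, 0, -2, 0, 38]]
  newtons: 20

```text
time_s: 13.45
position: [555.1, 253.8, 36.7]
tcp_rot: [-3.141, -0.002, 0.13]
contact_force: [-0.2, -0.5, -0.6]
finger_gap: 0.514
```

Gripped at 45 mm. Lifting and carrying it to the tray.

Call:
play_rows:
  commands:
    - [[0, 0, 4, 0, 38], [0, 0, 20, 0, 38], [0, 0, 60, 0, 38], [0, -20, 95, 0, 38], [-5, -65, 105, -0.01, 38], [-12, -115, 110, -0.02, 38], [-18, -170, 110, -0.03, 38], [-25, -225, 110, -0.04, 38]]

```text
time_s: 14.45
position: [530.3, 27.3, 148.2]
tcp_rot: [-3.141, -0.004, 0.09]
contact_force: [1.5, -0.4, -1.6]
finger_gap: 0.517
```

Call:
play_rows:
  commands:
    - [[-5, -55, 0, -0.01, 38], [-12, -110, 0, -0.02, 38], [-18, -165, 0, -0.02, 38], [-24, -220, -5, -0.02, 38], [-27, -265, -30, -0.02, 38], [-27.5, -291, -65, -0.02, 38], [-27.5, -291, -85, -0.02, 38], [-27.5, -291, -95, -0.02, 38]]

```text
time_s: 15.45
position: [502.4, -263.9, 53.0]
tcp_rot: [-3.141, -0.003, 0.069]
contact_force: [-1.3, 0.0, -1.6]
finger_gap: 0.52
```

Call:
play_rows:
  commands:
    - [[0, 1.5, -16, 0, 38], [0, 1.5, -28, 0, 38], [0, 1.5, -36, 0, 38], [0, 1.5, -38.5, 0, 38], [0, 1.5, -39.5, 0, 38], [0, 1.5, -40.5, 0, 38], [0, 1.5, -41.5, 0, 38], [0, 1.5, -41.5, 0, 38]]

```text
time_s: 16.45
position: [502.4, -262.5, 11.6]
tcp_rot: [-3.141, -0.004, 0.069]
contact_force: [0.9, 0.1, -1.8]
finger_gap: 0.519
```

Call:
play_rows:
  commands:
    - [[0, 0, -0.5, 0, 38], [0, 0, -1, 0, 38], [0, 0, -1.4, 0, 38]]

```text
time_s: 16.82
position: [502.5, -262.5, 10.6]
tcp_rot: [-3.141, -0.004, 0.069]
contact_force: [-1.9, 1.9, 7.7]
finger_gap: 0.519
```

Touching the tray floor. Releasing slowly and rising, then heading back to view the box.

Call:
play_rows:
  commands:
    - [[0, 0, 0.3, 0, 47], [0, 0, 0.3, 0, 52], [0, 0, 0.3, 0, 60], [0, 0, 0.3, 0, 72], [0, 0, 20, 0, 80], [0, 0, 70, 0, 87], [0, 40, 130, 0, 87], [-20, 90, 180, -0.03, 87]]

```text
time_s: 17.82
position: [488.5, -185.9, 179.9]
tcp_rot: [3.141, -0.007, 0.037]
contact_force: [1.0, -0.2, 0.4]
finger_gap: 0.986
```

Call:
play_rows:
  commands:
    - [[-25, 60, 10, -0.03, 87], [-25, 120, 10, -0.07, 87], [-25, 165, 10, -0.07, 87], [-25, 170, 10, -0.07, 87], [-25, 170, 10, -0.07, 87]]

```text
time_s: 18.45
position: [463.8, -16.0, 190.7]
tcp_rot: [3.14, -0.008, -0.032]
contact_force: [-0.9, 0.5, -0.4]
finger_gap: 0.992
```

```bash
python3 - <<'E'
from h import *
w=cap('wrist','w5');s=cap('scene','s5');st=env.read_state();print(st['position'],st['tcp_rot'])
print(proj(w,(510,-2,45)))
a=cv2.imread('pics/w5.png')[0:360];b=cv2.imread('pics/s5.png')[240:480,0:320]
cv2.imwrite('pics/w5d.png',np.hstack([cv2.resize(a,(480,270)),cv2.resize(b,(320,240))[:240]] if 0 else [cv2.copyMakeBorder(a,0,0,0,0,0)[:, 60:500], cv2.resize(b,(360,270))[0:270].copy() if 0 else cv2.resize(b,(360,360))]))
E
```

```text
[463.74051449 -16.8762505  190.28446905] [ 3.14030366 -0.00774464 -0.03355211]
[302.5 173.6]
```

View pics/w5d.png

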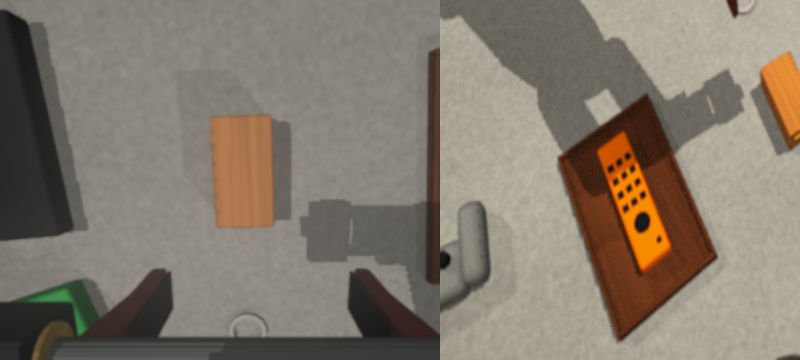

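The remote lies flat, buttons up, inside the tray (scene part, around (635,205)). The box is upright at wrist crop (243,171), as predicted. Its corners are (211,116), (271,115), (272,226) and (217,227).

```bash
python3 - <<'E'
from h import *
c=load('w5');p=np.array([ray(c,60+u,v,45) for u,v in [(211,116),(271,115),(272,226),(217,227)]]);TL,TR,BR,BL=p
d=TL-BL+TR-BR;print(p.tolist(),p.mean(0),np.arctan2(d[1],d[0]))
E
```

```text
[[559.9, 23.1], [559.1, -28.8], [461.0, -27.4], [461.7, 23.9]] [510.425  -2.3  ] -0.011206866515878499
```

Call:
play_rows:
  commands:
    - [[47, 15, -20, 0.033, 87], [47, 15, -75, 0.033, 87], [47, 15, -120, 0.033, 87], [47, 15, -145, 0.033, 87], [47, 15, -158, 0.033, 80], [47, 15, -163, 0.033, 72], [47, 15, -163, 0.033, 64], [47, 15, -163, 0.033, 60]]

```text
time_s: 19.55
position: [511.5, -2.0, 28.2]
tcp_rot: [3.14, -0.009, -0.001]
contact_force: [0.4, -0.1, -1.4]
finger_gap: 0.69
```

Call:
play_rows:
  commands:
    - [[0, 0, 0, 0, 57], [0, 0, 0, 0, 53], [0, 0, 0, 0, 48], [0, 0, 0, 0, 45], [0, 0, 0, 0, 45], [0, 0, 4, 0, 45], [0, 0, 15, 0, 45]]

```text
time_s: 20.42
position: [510.7, -1.9, 43.1]
tcp_rot: [3.14, -0.008, -0.001]
contact_force: [0.5, -0.6, -2.7]
finger_gap: 0.618
```

Call:
play_rows:
  commands:
    - [[0, 0, 30, 0, 45], [0, 10, 70, 0, 45], [4, 45, 85, 0.01, 45], [12, 95, 90, 0.03, 45], [22, 145, 90, 0.04, 45], [31, 195, 85, 0.05, 45], [38, 235, 70, 0.06, 45], [39.5, 252.5, 52, 0.06, 45]]

```text
time_s: 21.42
position: [550.5, 252.7, 95.2]
tcp_rot: [3.141, -0.009, 0.061]
contact_force: [-0.1, -0.6, -2.9]
finger_gap: 0.62
```

```bash
python3 -c "
from h import *
w=cap('wrist','w6');s=env.read_state();print(s['position'],s['tcp_rot'])"
```

```text
[548.94750842 252.86184392  92.43806874] [ 3.14007343 -0.00544199  0.06116445]
```

View pics/w6.png

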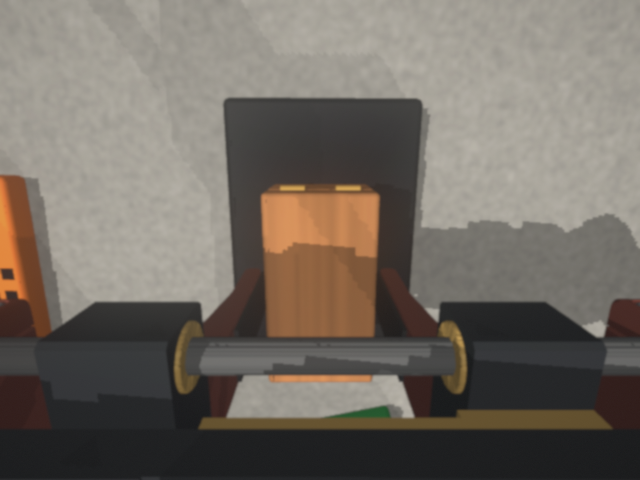

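The wrist view shows the box square to the player. The player's far edge (225–421) is centred about 3 px right of the box, so I'll shift 2 mm toward -y and lower.

Call:
play_rows:
  commands:
    - [[0, -2.2, -8, -0.002, 45], [0, -2.2, -18, -0.002, 45], [0, -2.2, -26, -0.002, 45], [0, -2.2, -29, -0.002, 45], [0, -2.2, -30, -0.002, 45], [0, -2.2, -31, -0.002, 45], [0, -2.2, -31, -0.002, 45]]

```text
time_s: 22.35
position: [549.1, 250.7, 61.6]
tcp_rot: [3.14, -0.006, 0.059]
contact_force: [0.3, -0.1, -3.0]
finger_gap: 0.619
```

Call:
play_rows:
  commands:
    - [[1, 0, -0.6, 0, 45], [1, 0, -1.2, 0, 45], [1, 0, -1.6, 0, 45]]

```text
time_s: 22.72
position: [550.4, 250.9, 60.9]
tcp_rot: [3.14, -0.006, 0.059]
contact_force: [-2.6, -0.9, 9.0]
finger_gap: 0.619
```

Contact at 9 N. Releasing and retreating upwards and away.

Call:
play_rows:
  commands:
    - [[0, 0, 0.2, 0, 56], [0, 0, 0.2, 0, 60], [0, 0, 0.2, 0, 70], [0, 0, 0.2, 0, 85], [0, 0, 20, 0, 87], [0, 0, 70, 0, 87], [0, 0, 130, 0, 87], [0, -50, 160, 0, 87]]

```text
time_s: 23.72
position: [552.3, 203.0, 226.1]
tcp_rot: [-3.14, -0.013, 0.063]
contact_force: [0.5, -0.9, 0.7]
finger_gap: 0.994
```

Call:
play_rows:
  commands:
    - [[0, -60, 10, 0, 87], [-20, -120, 10, 0, 87], [-40, -180, 10, 0, 87], [-60, -220, 10, 0, 87], [-80, -230, 10, 0, 87], [-80, -230, 10, 0, 87], [-80, -230, 10, 0, 87]]

```text
time_s: 24.6
position: [473.3, -26.7, 237.0]
tcp_rot: [-3.141, -0.015, 0.063]
contact_force: [0.8, 1.2, 0.2]
finger_gap: 0.989
```

```bash
python3 - <<'E'
from h import *
c=cap('top','t7');st=env.read_state();print(st['position'],st['time_s'])
a=cv2.imread('pics/t7.png')
A=cv2.resize(a[130:235,210:290],None,fx=5,fy=5,interpolation=2)
B=cv2.copyMakeBorder(cv2.resize(a[145:265,420:515],None,fx=4,fy=4,interpolation=2),0,45,0,0,0)
cv2.imwrite('pics/cr7.png',np.hstack([A,B]))
E
```

```text
[473.3479158  -26.48304821 236.78120489] 24.65
```

View pics/cr7.png

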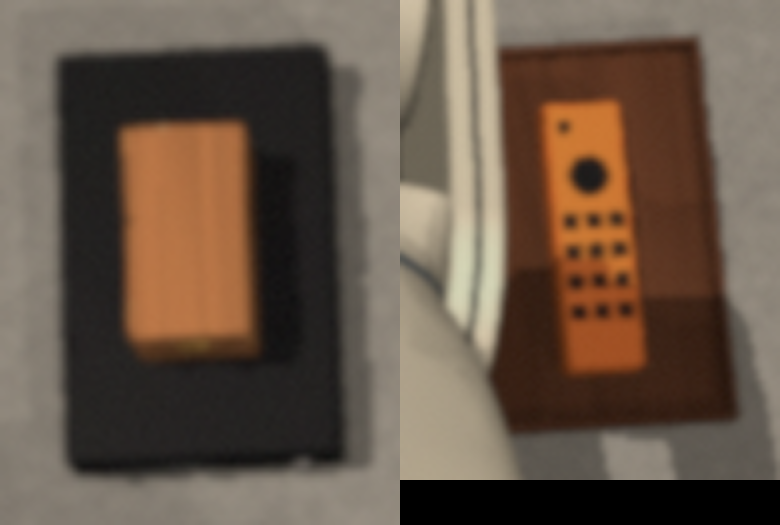

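The box sits on the player, upright, with crop corners (119,127), (246,122), (254,335) and (129,338). The remote is flat in the tray.

```bash
python3 - <<'E'
from h import *
c=load('t7')
p=np.array([ray(c,210+(x+.5)/5-.5,130+(y+.5)/5-.5,77) for x,y in [(119,127),(246,122),(254,335),(129,338)]]);TL,TR,BR,BL=p
d=TL-BL+TR-BR;print(p.mean(0),np.arctan2(d[1],d[0]),np.linalg.norm(d)/2)
E
```

```text
[547.725 250.875] 0.0710563437143357 99.30057905168528
```

```bash
python3 -c "
from plant import env
print(env.hand_in())"
```

```text
the job is handed in; nothing more can be done
None
```

The job is done and handed in at about 25 s of the 72 s allowed. I lifted the jewelry box off and set it aside in the empty strip. I then laid the remote in the tray and put the box back on the media player.

**Final checks:**
- **Jewelry box:** it is upright on the player. The last top view puts it about 2 mm from the player's middle and about 0.01 rad off parallel, which is within measuring error.
- **Remote:** it lies flat, buttons up, inside the tray walls.
- **Set-downs:** the forces read just after each touchdown were about 8 to 11 N.
- **Robot:** the arm was clear of everything at hand-in.

**What went wrong or disagreed:**
- **First remote grasp:** it closed on air just above the remote. The fingertips sat about 18 mm higher than the stated 22 mm overhang implies, so I descended again in force-checked steps and gripped it on the second try.
- **Tool tilt:** the tool's pitch reading had drifted by about 0.015 rad by the end. I did not see it affect the placing.

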